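Lay out the pump seal kit from the layered carrier

ROBOT

A 6-joint arm with a two-finger parallel gripper is mounted at the origin on a cart in front of the work surface, level with it; the furniture and walls round the work are solid. World frame = base frame: x ahead of the robot, y to its left, z up, the work surface at z = 0. Lengths are in mm, angles in rad, forces in N, time in s.
With the tool pointing down it reaches from about 275 to 825 mm from the base axis. Payload 4.9 kg.
Tool frame: the origin (TCP) lies on the centre line of the jaws, within the pads' length; the fingertips stand 17 mm ahead of it and the grasp point (between the pads) lies 2 mm behind it; z points along the fingers, y is the line along which they close (so a half turn about z gives the same grasp; the last joint's range is limited). The gripper opens to 85 mm and grips with 20 to 120 N. Pads are 22 mm wide; open, the fingers measure 114 mm over their backs; the gripper's body (76 mm by 85 mm) begins 54 mm behind the grasp point. The pads swing forward as they close: fully open they stand 13 mm farther back than shut.
Start: joints at [-1.235, 0.326, -0.193, 1.052, 0, 1.437], TCP at [249.003, -490.424, 248.281] pointing down, gripper open.
Joint ranges: [-2.65, 2.65], [-0.97, 1.79], [-1.3, 1.35], [-1.93, 2.1], [-1.47, 1.37], [-3.14, 3.14]. Speed limits (rad/s): [2.57, 2.57, 3.14, 3.14, 3.14, 3.14].

INTERFACE

Orientations are given as a unit quaternion [x, y, z, w].
In Python, from workcell import r gives the robot as it stands.
- The arm moves only by the tool send_rows, never from a script. Its argument "moves" is a list of rows, each a list of 7 numbers: the turn, a rotation vector about the tool's x, y, z in degrees, then the shift along the tool's x, y, z in mm, then the closure, from -1 (fully open) to 1 (shut). In form: [[ax, ay, az, dx, dy, dz, claw], ...]. A call has exactly 10 rows; each row shifts and turns the commanded pose from where the row before left it, along the tool's axes as they then stand; what a row does not reach is not made up. A row lasts 1/8 s, in which the tool goes at most 62.5 mm and 10.7 degrees, less where a joint would pass 70% of its speed; a pose out of reach is approached as far as the arm can. A call is refused whole if a number of a shift passes 62.5 or a number of a turn 10.7, either way. A call with a gripper value outside its range is refused whole. The fingers move at their own pace and stop on an object; "squeeze" is the grip in N (left out, the last holds). Time passes only in rows, so rows that do not move let the fingers close, or fill a call up. It gives the time, the measured TCP pose, the force, the opening and the grip force at its end, in the units of the state.
- r.get_obs(): the state, without advancing time (a new reading comes with each control period).
- r.camera(name): name is "side" or "top"; returns a dict with "frame" (420x560x3 uint8, blue, green, red), "vfov" (degrees; the focal length in pixels is half the picture's height over the tangent of half this angle, whatever the lens; pixels are square), "cx", "cy" (the principal point, pixels), "R" (3x3) and "t" (3): a world point X has camera coordinates R X + t. Camera axes: x right, y down, z forward; pixel columns grow to the right and rows downward; lengths in mm; the calibration is good to about 2 mm. A picture is of the moment at which its call begins. There is no depth.
- r.hand_in(): hands the job in; it is judged then, once.
Trained networks look in a picture, given as the dict that the camera call returned (one of the last four; its "shot" number tells which), for a name from the list of things; names that differ only in an ending like _2 or _b are one class to them, and where a whole thing is asked for, a point or a joint stands for the part that bears it (a point fixed in the world has none). Each returns a list of dicts, best first, with "p" (0 to 1); they miss things now and then, are a little off and sometimes report something else, mostly with a low value. They report only what shows in the picture. A call takes as long as a camera call. They do not tell look-alikes from the thing itself.
- r.search_frame(name, picture): "xy" ([column, row] in pixels, amid what is visible of it).
The state is a dict: "t": time; "qpos": joint angles; "joint_velocities": joint speeds; "joint_efforts": joint torques, N m; "eef_pos": TCP position; "tcp_rot": TCP orientation; "wrist_force": force on the tool from outside, world axes, zero at the start; "ft_torque": the same for the moment, N m; "gripper_width": finger opening in mm; "grip_force": force on a finger pad.
Only numpy, scipy, OpenCV 4.12 (cv2) and the standard library are available. Lean on these libraries where they do the work, as an engineer would, in place of code of your own. Each camera call takes 0.05 s, during which the arm holds its last target. There are 200 camera calls.

TASK

Put together the seal kit for one syrup pump in the kit tray: slip both rings of the carrier's upper layer and the large ring from the layer beneath over their posts (the thicker the post, the larger its ring), and lay the larger of the two ball bearings in the tray's round nest, everything lying flat on the tray floor. The spacer plate between the layers goes flat on the pile of plates in the stand, lined up with it. The smaller ring of the lower layer and the smaller bearing belong to another pump: leave them where they are.

Things in the scene. Friction and masses are not known exactly. Their poses are not given: they have to be found in the camera images.
- carrier: Flat aluminium plate, 184 x 84 mm, 8 mm thick, fixed, with end lips 13 mm high. Origin: centre of its underside; x along it, z up. Lower rings stand on its top at x = +52 and -52 mm, either way round, loosely round pins 13 mm across, 7 mm high. On them lengthwise lies the spacer plate; on that stand the upper rings at x = +31 and -31 mm, either way round.
- spacer_plate: Brown rigid laminate plate, 124 x 44 x 8 mm, loose, about 70 g, lying between the two layers. Origin: centre of its underside; x along its length, z up. Under its middle, between the lower rings, fingers beside its long edges find free room. The lower rings stick out past its ends and sides.
- medium_ring: Larger ring of the upper layer: dark grey seal ring, outside 50 mm, bore 34 mm, 18 mm high, with a paler lapped top face. Loose, about 60 g. Origin: centre of its underside, z up. Its post is the middle-sized one.
- small_ring: Smaller ring of the upper layer: the same kind, outside 40 mm, bore 26 mm, 16 mm high. Loose, about 40 g. Origin: centre of its underside, z up. Its post is the thinnest one.
- large_ring: Large ring of the lower layer: the same kind with a thin black sealing ring round its foot, outside 62 mm, bore 44 mm, 20 mm high. Loose, about 95 g. Origin: centre of its underside, z up. Its post is the thickest one.
- other_ring: Smaller ring of the lower layer, a look-alike for another pump that stays: outside 50 mm, bore 32 mm, 20 mm high, with a thin black sealing ring round its foot. Loose. Origin: centre of its underside, z up.
- bearing_large: Steel ball bearing, outside 42 mm, 13 mm high, lying flat on the table to the far left or far right of the work. Loose. Origin: centre of its underside, z up.
- bearing_small: Smaller ball bearing, outside 32 mm, 10 mm high, lying flat on the table on the other side from the large one; a look-alike that stays. Origin: centre of its underside, z up.
- kit_tray: Square aluminium tray, 172 mm, fixed; floor 5, rim 9 mm above the table. Origin: centre of underside; x within 0.3 rad of straight ahead, z up. White posts 22 mm high, tips tapered, at (x, y) mm: 28 mm thick at (42, 42), 18 mm at (-42, 42), 10 mm at (-42, -42). Bearing nest at (42, -42): white disc edged by two beads, 58 mm apart inside, 4 mm high, open to +y and -y.
- plate_stand: Low steel stand, 146 x 64 mm, fixed, holding two spacer plates already; top of this pile 19 mm above the table. Upturned ends at +x and -x, 140 mm apart inside, 32 mm high; long sides open. Origin: centre of its underside; x along its length, z up. The third plate lies flat on the pile, lengthwise, centred.
There are look-alikes about, which are no part of the job. Leave any pink look-alike of the large_ring alone.

How it is judged:
By the outcome, as a careful person would: the job done as asked, in the order asked, and still so for the second after the job is handed in, with the robot touching nothing.
It also fails if it takes over 101 s, if anything falls off the work surface, if the arm or the gripper's body presses on something with over 40 N, if the wrist force passes 120 N, or if a joint passes its speed limit or range.

## Working session

There is one attempt and no reset: what is moved stays moved. The work goes in short steps, Python scripts to look and compute and a tool call to move; the robot and the scene stay as the last step left them, time stands still between calls to the robot, and variables do not carry over. Pictures are saved under pics/ and viewed, at most 14 in all, crops included, and the job is handed in when it is done.

Besides the shell and the picture viewer there is one more tool, called after "Call:" by a JSON object that holds its "fn" and its "kwargs", one argument or row to a line. send_rows: Moves the arm, as the interface text tells. Its arguments: {"type":"object","properties":{"moves":{"type":"array","items":{"type":"array","items":{"type":"number"}}},"squeeze":{"type":"number"}},"required":["moves"]}

```bash
ls; mkdir -p pics
cat > h.py <<'E'
import numpy as np,cv2
from workcell import r
def snap(n,name=None):
    c=r.camera(n)
    if name: cv2.imwrite('pics/'+name,c['frame'])
    return c
def K(c):
    h,w=c['frame'].shape[:2]; f=h/2/np.tan(np.radians(c['vfov'])/2)
    return f
def back(c,uv,z):
    f=K(c);R=np.array(c['R']);t=np.array(c['t'])
    d=R.T@np.array([(uv[0]-c['cx'])/f,(uv[1]-c['cy'])/f,1]);o=-R.T@t
    return o+d*(z-o[2])/d[2]
def proj(c,X):
    f=K(c);p=np.array(c['R'])@np.array(X,float)+np.array(c['t'])
    return np.array([c['cx']+f*p[0]/p[2],c['cy']+f*p[1]/p[2]])
E
python3 - <<'E'
from h import *
o=r.get_obs();print(o)
for n in('top','side'):
    c=snap(n,n+'0.png');print(n,c['vfov'],c['cx'],c['cy'],(-np.array(c['R']).T@np.array(c['t'])).round(),np.array(c['R']).round(3).tolist())
    for k,z in dict(carrier=8,spacer_plate=36,medium_ring=54,small_ring=52,large_ring=28,other_ring=28,bearing_large=13,bearing_small=10,kit_tray=5,plate_stand=19).items():
        print(k,[(np.round(d['xy']).tolist(),round(d['p'],2),back(c,d['xy'],z)[:2].round().tolist()) for d in r.search_frame(k,c)[:4]])
E
```

```text
pics
{'t': 0.0, 'qpos': array([-1.23520265e+00,  3.26933247e-01, -1.93587699e-01,  1.05198524e+00,
        9.03417555e-06,  1.43662361e+00]), 'joint_velocities': array([-0.00100206, -0.0007461 ,  0.00165817, -0.00090529,  0.00052021,
       -0.00057648]), 'joint_efforts': array([-9.68344793e-04, -4.43395221e+01,  2.62443209e+01,  1.53799314e-02,
       -1.15862840e-04, -3.99195930e-07]), 'eef_pos': array([ 248.81682741, -489.88579341,  247.50614334]), 'tcp_rot': array([ 9.72541177e-01,  2.32729302e-01, -8.14604576e-05, -8.51049442e-04]), 'wrist_force': array([-0.64153551,  0.62282467, -0.80631619]), 'ft_torque': array([ 0.01958619, -0.03983089,  0.04156205]), 'grip_force': 0.0, 'gripper_width': 85.18121251841805}
top 52.92400231405985 276.5568807763932 206.02068687180494 [ 317.  -18. 1135.] [[0.142, -0.99, 0.002], [-0.966, -0.139, -0.218], [0.216, 0.029, -0.976]]
carrier [([353.0, 240.0], 0.71, [501.0, -202.0]), ([284.0, 220.0], 0.2, [531.0, -10.0])]
spacer_plate []
medium_ring [([366.0, 241.0], 0.72, [497.0, -227.0])]
small_ring [([364.0, 218.0], 0.42, [557.0, -216.0])]
large_ring [
[... 669 characters left out ...]
43, -0.434, -0.89], [0.225, 0.861, -0.456]]
carrier [([296.0, 279.0], 0.81, [503.0, -247.0]), ([302.0, 266.0], 0.29, [529.0, -203.0])]
spacer_plate [([298.0, 265.0], 0.91, [510.0, -241.0])]
medium_ring [([312.0, 251.0], 0.15, [545.0, -225.0])]
small_ring [([312.0, 252.0], 0.75, [545.0, -226.0])]
large_ring [([324.0, 263.0], 0.74, [566.0, -236.0]), ([386.0, 300.0], 0.72, [634.0, -389.0])]
other_ring [([276.0, 280.0], 0.65, [457.0, -265.0])]
bearing_large [([336.0, 323.0], 0.59, [530.0, -406.0]), ([311.0, 252.0], 0.55, [562.0, -163.0])]
bearing_small []
kit_tray [([285.0, 229.0], 0.59, [536.0, -32.0])]
plate_stand [([310.0, 252.0], 0.74, [556.0, -173.0]), ([259.0, 188.0], 0.6, [522.0, 201.0])]
```

Run:
```python
import cv2
a=cv2.imread('pics/top0.png')[130:330,130:500]; cv2.imwrite('pics/top0c.png',cv2.resize(a,None,fx=2.16,fy=2.16,interpolation=cv2.INTER_CUBIC))
a=cv2.imread('pics/side0.png')[140:360,180:450]; cv2.imwrite('pics/side0c.png',cv2.resize(a,None,fx=2.7,fy=2.7,interpolation=cv2.INTER_CUBIC))
```

```text
(no output)
```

View pics/top0c.png

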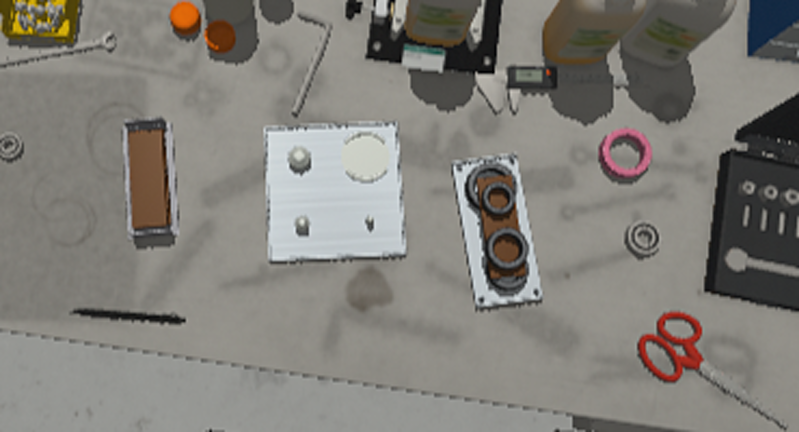

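View pics/side0c.png

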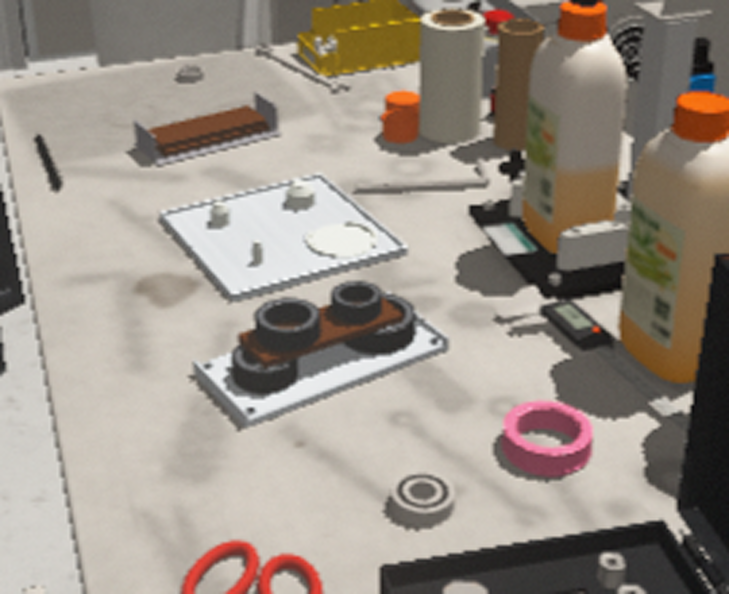

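```bash
cat > fit.py <<'E'
from h import *
from scipy.optimize import differential_evolution as DE
S=3
def dts(cs,tr=4.):
    o=[]
    for c in cs:
        g=cv2.resize(c['frame'],None,fx=S,fy=S,interpolation=cv2.INTER_CUBIC)
        e=cv2.Canny(cv2.GaussianBlur(g,(0,0),1.5),25,60)
        o.append(np.minimum(cv2.distanceTransform(255-e,cv2.DIST_L2,5)/S,tr))
    return o
def seg(a,b,n=40): return np.linspace(a,b,n)
def circ(x,y,z,rad,n=60):
    t=np.linspace(0,2*np.pi,n,endpoint=False);return np.c_[x+rad*np.cos(t),y+rad*np.sin(t),0*t+z]
def rect(L,W,z,n=40):
    p=np.array([[L,W,2*z],[-L,W,2*z],[-L,-W,2*z],[L,-W,2*z]])/2
    return np.vstack([seg(p[i],p[(i+1)%4],n) for i in range(4)])
def place(P,x,y,h):
    c,s=np.cos(h),np.sin(h);return np.c_[x+c*P[:,0]-s*P[:,1],y+s*P[:,0]+c*P[:,1],P[:,2]]
def pv(c,X):
    f=K(c);p=X@np.array(c['R']).T+np.array(c['t']);return np.c_[c['cx']+f*p[:,0]/p[:,2],c['cy']+f*p[:,1]/p[:,2]]
def fit(cs,ds,P,x,y,h=0,rx=15,rh=0):
    def cost(q):
        X=place(P,q[0],q[1],q[2] if rh else h);s=0
        for c,d in zip(cs,ds):
            p=((pv(c,X)+.5)*S).round().astype(int)
            s+=d[p[:,1].clip(0,d.shape[0]-1),p[:,0].clip(0,d.shape[1]-1)].mean()
        return s/len(cs)
    b=[(x-rx,x+rx),(y-rx,y+rx)]+([(h-rh,h+rh)] if rh else [])
    q=DE(cost,b,seed=1,popsize=25,tol=1e-4)
    return np.r_[q.x,[] if rh else [h]],q.fun
def draw(c,items,crop,sc,name):
    x0,y0,x1,y1=crop;im=cv2.resize(c['frame'][y0:y1,x0:x1],None,fx=sc,fy=sc,interpolation=cv2.INTER_CUBIC)
    for P,q,col in items:
        for u,v in pv(c,place(P,*q)):
            cv2.circle(im,(int((u+.5-x0)*sc),int((v+.5-y0)*sc)),0,col,-1)
    cv2.imwrite('pics/'+name,im)
ring=lambda Ro,Ri,h:np.vstack([circ(0,0,h,Ro/2),circ(0,0,h,Ri/2)])
M=dict(tray=np.vstack([rect(172,172,9),rect(172,172,9),circ(42,-42,6,29)[:0]]),
 carrier=rect(184,84,8),stand=np.vstack([rect(124,44,19),rect(146,64,2)[:0]]),
 medium=ring(50,34,54),small=ring(40,26,52),large=ring(62,44,28),bl=circ(0,0,13,21),bs=circ(0,0,10,16))
E
cat > m1.py <<'E'
from fit import *
import pickle
c0,c1=snap('top'),snap('side');pickle.dump((c0,c1),open('c0.pkl','wb'))
d0,d1=dts([c0,c1]);res={}
G=dict(tray=(540,-14,-.03,20,.2),carrier=(510,-205,.2,20,.2),stand=(518,215,0.05,15,.25),medium=(485,-220,0,20,0),small=(550,-205,0,20,0),large=(570,-195,0,20,0),bl=(528,-388,0,20,0),bs=(545,370,0,25,0))
for k,(x,y,h,rx,rh) in G.items():
    for n,cs,ds in(('top',[c0],[d0]),('side',[c1],[d1]),('both',[c0,c1],[d0,d1])):
        q,f=fit(cs,ds,M[k],x,y,h,rx,rh);print(k,n,q.round(3),round(f,2))
    res[k]=q
pickle.dump(res,open('res.pkl','wb'))
it=[(M[k],res[k],((0,255,0),(0,0,255),(255,0,255))[i%3]) for i,k in enumerate(res)]
draw(c0,it,(180,170,440,300),3,'ov_top.png');draw(c1,it,(220,170,380,345),3.4,'ov_side.png')
E
python3 m1.py
```

```text
tray top [ 5.32764e+02 -9.63300e+00  1.70000e-01] 0.38
tray side [ 5.30054e+02 -1.37400e+01  1.70000e-01] 0.29
tray both [ 5.37166e+02 -1.02820e+01  1.69000e-01] 0.41
carrier top [ 5.10954e+02 -2.16635e+02  2.76000e-01] 0.22
carrier side [ 5.12905e+02 -2.20972e+02  2.81000e-01] 0.43
carrier both [ 5.12960e+02 -2.19578e+02  2.75000e-01] 0.44
stand top [5.17440e+02 2.24506e+02 2.41000e-01] 0.29
stand side [5.16228e+02 2.20816e+02 2.27000e-01] 0.15
stand both [5.16282e+02 2.23797e+02 2.33000e-01] 0.32
medium top [ 488.705 -224.787    0.   ] 0.29
medium side [ 488.773 -225.53     0.   ] 0.27
medium both [ 488.647 -225.398    0.   ] 0.29
small top [ 548.259 -207.564    0.   ] 0.24
small side [ 548.228 -209.388    0.   ] 0.21
small both [ 547.907 -209.192    0.   ] 0.26
large top [ 556.99  -201.648    0.   ] 0.39
large side [ 566.863 -204.452    0.   ] 0.73
large both [ 566.852 -203.775    0.   ] 0.59
bl top [ 525.766 -395.697    0.   ] 0.26
bl side [ 533.24  -403.709    0.   ] 0.59
bl both [ 532.713 -400.356    0.   ] 0.73
bs top [529.978 394.993   0.   ] 1.27
bs side [527.807 379.861   0.   ] 0.24
bs both [532.465 394.999   0.   ] 0.92
```

```bash
sed -i "s/540,-14,-.03,20,.2/536,-10,.17,20,.2/; s/bl=(528,-388,0,20,0)/bl=(530,-398,0,18,0)/; s/,bs=(545[^)]*)//" m1.py; sed -i "s/bl=circ(0,0,13,21)/bl=np.vstack([circ(0,0,13,21),circ(0,0,0,21)])/" fit.py; sed -i "s/3,'ov_top/2.9,'ov_top/" m1.py; python3 m1.py
```

```text
tray top [ 5.32759e+02 -9.94600e+00  1.87000e-01] 0.29
tray side [ 5.31566e+02 -2.54170e+01  1.90000e-01] 0.17
tray both [ 5.37274e+02 -1.02440e+01  1.88000e-01] 0.36
carrier top [ 5.10970e+02 -2.16735e+02  2.75000e-01] 0.22
carrier side [ 5.13074e+02 -2.20756e+02  2.84000e-01] 0.43
carrier both [ 5.12823e+02 -2.19421e+02  2.79000e-01] 0.43
stand top [5.17478e+02 2.24428e+02 2.42000e-01] 0.29
stand side [5.16695e+02 2.20924e+02 2.38000e-01] 0.15
stand both [5.16653e+02 2.23992e+02 2.40000e-01] 0.31
medium top [ 488.705 -224.642    0.   ] 0.29
medium side [ 488.319 -225.495    0.   ] 0.27
medium both [ 488.297 -225.445    0.   ] 0.29
small top [ 548.259 -207.561    0.   ] 0.25
small side [ 548.148 -209.362    0.   ] 0.21
small both [ 547.966 -209.725    0.   ] 0.25
large top [ 556.96  -201.651    0.   ] 0.39
large side [ 567.013 -204.654    0.   ] 0.74
large both [ 566.914 -203.745    0.   ] 0.6
bl top [ 528.152 -399.37     0.   ] 0.36
bl side [ 529.016 -401.596    0.   ] 0.69
bl both [ 528.701 -400.705    0.   ] 0.58
```

View pics/ov_top.png

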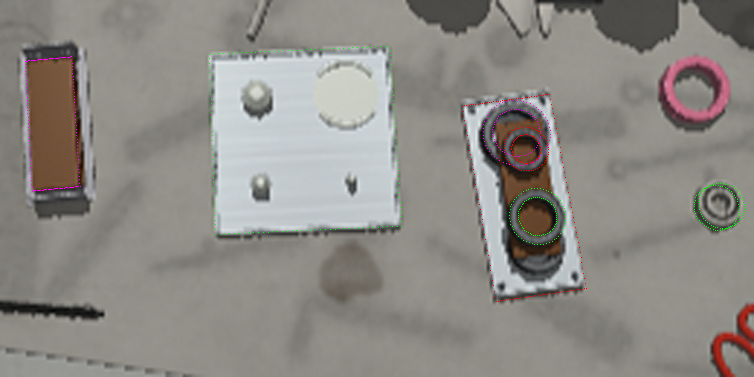

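View pics/ov_side.png

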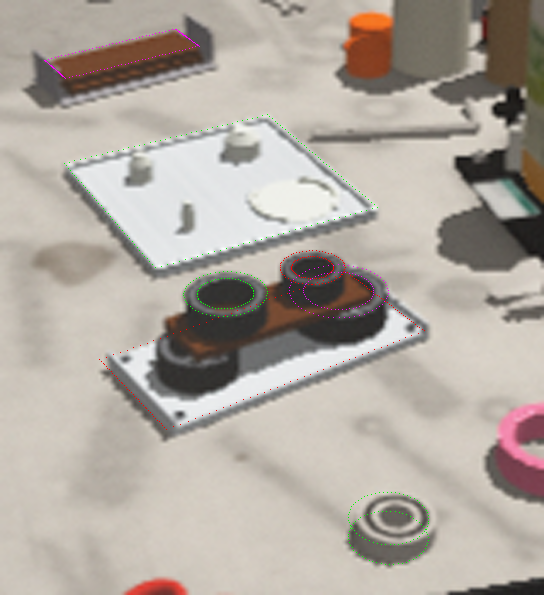

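Run:
```python
from fit import *
import pickle
c0,c1=pickle.load(open('c0.pkl','rb'));d0,d1=dts([c0,c1])
T=lambda u,v,z:back(c0,(u/2.9+180-.5,v/2.9+170-.5),z)[:2].round(1)
Sd=lambda u,v,z:back(c1,(u/3.4+220-.5,v/3.4+170-.5),z)[:2].round(1)
print('bear',T(720,203,13),Sd(397,517,13))
print('nest',T(346,95,6),Sd(293,199,6))
tr=(532.8,-10,.188)
for n,p,a,b in(('thick',(42,42),(257,90),(241,128)),('med',(-42,42),(260,177),(140,155)),('thin',(-42,-42),(351,177),(188,206))):
    print(n,T(*a,27),Sd(*b,27),place(np.array([[*p,0]]),*tr)[0,:2].round(1))
print('nest pred',place(np.array([[42,-42,0.]]),*tr)[0,:2].round(1))
for rad in(27,28,29,30,31):
  for z in (6,7): print(rad,z,[np.r_[fit([c],[d],circ(0,0,z,rad),565,-43,rx=15)].round(2)for c,d in((c0,d0),(c1,d1))] if z==6 else '')
# hull-based tray
for n,c in(('t',c0),('s',c1)):
    g=c['frame'].astype(int);m=((g.min(2)>195)).astype(np.uint8)
    _,lab=cv2.connectedComponents(m);u,v=proj(c,[533,-10,5]).round().astype(int);m=(lab==lab[v,u]).astype(np.uint8)
    h=cv2.convexHull(np.argwhere(m)[:,::-1].astype(np.int32));q=cv2.approxPolyDP(h,6,True)[:,0]
    P=np.array([back(c,p,7)[:2] for p in q.astype(float)]);print(n,m.sum(),q.tolist(),P.round(1).tolist(),P.mean(0))
```

```text
bear [ 531.2 -398.9] [ 533.1 -401.4]
nest [585.3 -43.6] [586. -43.]
thick [573.3  39.5] [570.2  38.9] [566.2  39.1]
med [492.7  24.8] [487.8  19.3] [483.7  23.4]
thin [504.5 -57.7] [503.1 -66.5] [499.4 -59.1]
nest pred [581.9 -43.4]
27 6 [array([579.96, -42.27,   0.  ,   1.69]), array([579.97, -57.82,   0.  ,   1.62])]
27 7 
28 6 [array([579.95, -41.64,   0.  ,   1.55]), array([579.98, -57.4 ,   0.  ,   1.53])]
28 7 
29 6 [array([580.  , -43.72,   0.  ,   1.45]), array([579.99, -44.91,   0.  ,   1.45])]
29 7 
30 6 [array([580.  , -44.71,   0.  ,   1.42]), array([580.  , -47.64,   0.  ,   1.39])]
30 7 
31 6 [array([579.99, -43.8 ,   0.  ,   1.42]), array([579.99, -47.92,   0.  ,   1.33])]
31 7 
t 2282 [[316, 246], [256, 249], [254, 191], [311, 188]] [[472.1, -105.0], [441.3, 53.2], [599.1, 83.0], [630.0, -71.7]] [535.65791162 -10.10739073]
s 1866 [[327, 231], [266, 248], [241, 220], [294, 204]] [[630.1, -74.8], [471.6, -106.8], [441.4, 46.6], [594.8, 93.2]] [534.49481722 -10.46980242]
```

```bash
cat > plan.py <<'E'
import sys,math,numpy as np
from workcell import r
def state():
    o=r.get_obs();x,y,z,w=o['tcp_rot'];psi=math.degrees(math.atan2(2*(x*y+z*w),1-2*(y*y+z*z)))%360
    return o,np.array(o['eef_pos']),psi
def plan(p,psi,T,n):
    # T=(x,y,z,psi); equal world steps and equal turns; returns rounded rows
    rows=[];p=p.copy();t0=psi
    dps=(T[3]-psi+180)%360-180
    if T[3]>psi and abs(T[3]-psi)>170: dps=T[3]-psi
    for i in range(n):
        d=(np.array(T[:3])-p)/(n-i);c,s=math.cos(math.radians(psi)),math.sin(math.radians(psi))
        a=round(-(t0+dps-psi)/(n-i),1)
        q=[round(d[0]*c+d[1]*s,1),round(d[0]*s-d[1]*c,1),round(-d[2],1)]
        p=p+[q[0]*c+q[1]*s,q[0]*s-q[1]*c,-q[2]];psi-=a;rows.append([0,0,a]+q)
    return rows,p,psi
def go(*wps):
    o,p,psi=state();print('t',round(o['t'],2),'p',p.round(1),'psi',round(psi,1),'w',round(o['gripper_width'],1),'F',o['wrist_force'].round(1),o['grip_force'])
    for *T,n in wps:
        rows,p,psi=plan(p,psi,T,n);print(T,n)
        for k in rows: print(k)
E
python3 - <<'E'
from plan import *
go((488.5,-225,150,195.9,16),(488.5,-225,100,195.9,4))
E
```

```text
t 1.3 p [ 249.  -490.4  248.3] psi 26.9 w 85.6 F [ 0.1 -0.8  0.4] 0.0
[488.5, -225, 150, 195.9] 16
[0, 0, -10.6, np.float64(20.9), np.float64(-8.0), np.float64(6.1)]
[0, 0, -10.6, np.float64(22.0), np.float64(-4.0), np.float64(6.1)]
[0, 0, -10.6, np.float64(22.3), np.float64(0.1), np.float64(6.1)]
[0, 0, -10.6, np.float64(22.0), np.float64(4.2), np.float64(6.2)]
[0, 0, -10.5, np.float64(20.8), np.float64(8.1), np.float64(6.1)]
[0, 0, -10.6, np.float64(19.0), np.float64(11.8), np.float64(6.2)]
[0, 0, -10.5, np.float64(16.5), np.float64(15.1), np.float64(6.1)]
[0, 0, -10.6, np.float64(13.5), np.float64(17.8), np.float64(6.2)]
[0, 0, -10.5, np.float64(9.9), np.float64(20.0), np.float64(6.1)]
[0, 0, -10.6, np.float64(6.1), np.float64(21.5), np.float64(6.2)]
[0, 0, -10.5, np.float64(2.1), np.float64(22.2), np.float64(6.1)]
[0, 0, -10.6, np.float64(-2.0), np.float64(22.3), np.float64(6.2)]
[0, 0, -10.5, np.float64(-6.1), np.float64(21.5), np.float64(6.1)]
[0, 0, -10.6, np.float64(-9.9), np.float64(20.0), np.float64(6.2)]
[0, 0, -10.5, np.float64(-13.4), np.float64(17.9), np.float64(6.1)]
[0, 0, -10.6, np.float64(-16.4), np.float64(15.1), np.float64(6.2)]
[488.5, -225, 100, 195.9] 4
[0, 0, 0.0, np.float64(0.0), np.float64(0.0), np.float64(12.5)]
[0, 0, 0.0, np.float64(0.0), np.float64(0.0), np.float64(12.5)]
[0, 0, 0.0, np.float64(0.0), np.float64(0.0), np.float64(12.5)]
[0, 0, 0.0, np.float64(0.0), np.float64(0.0), np.float64(12.5)]
```

Call:
{"fn": "send_rows", "kwargs": {
  "moves": [
    [0,0,-10.6,21,-8,6,-0.5],
    [0,0,-10.6,22,-4,6,-0.5],
    [0,0,-10.6,22.3,0,6,-0.5],
    [0,0,-10.6,22,4,6,-0.5],
    [0,0,-10.5,21,8,6,-0.5],
    [0,0,-10.6,19,12,6,-0.5],
    [0,0,-10.5,16.5,15,6,-0.5],
    [0,0,-10.6,13.5,18,6,-0.5],
    [0,0,-10.5,10,20,6,-0.5],
    [0,0,-10.6,6,21.5,6,-0.5]
  ]
}}

```text
t: 2.55
eef_pos: [399.4, -323.6, 188.2]
tcp_rot: [0.399, 0.917, -0.0, 0.0]
wrist_force: [0.4, -0.1, -0.1]
gripper_width: 64.1
grip_force: 0.0
```

```bash
sed -i 's/q=\[round(d\[0\]\*c+d\[1\]\*s,1),round(d\[0\]\*s-d\[1\]\*c,1),round(-d\[2\],1)\]/q=[round(float(v),1) for v in (d[0]*c+d[1]*s,d[0]*s-d[1]*c,-d[2])]/' plan.py
python3 - <<'E'
from plan import *
go((488.5,-225,110,195.9,7),(488.5,-225,90,195.9,3))
E
```

```text
t 2.55 p [ 399.4 -323.6  188.2] psi 133.0 w 64.1 F [ 0.4 -0.1 -0.1] 0.0
[488.5, -225, 110, 195.9] 7
[0, 0, -9.0, 1.6, 18.9, 11.2]
[0, 0, -9.0, -1.3, 18.9, 11.2]
[0, 0, -9.0, -4.3, 18.5, 11.2]
[0, 0, -9.0, -7.1, 17.6, 11.1]
[0, 0, -9.0, -9.8, 16.3, 11.2]
[0, 0, -9.0, -12.2, 14.5, 11.1]
[0, 0, -8.9, -14.4, 12.4, 11.2]
[488.5, -225, 90, 195.9] 3
[0, 0, -0.0, -0.0, 0.0, 6.7]
[0, 0, -0.0, -0.0, 0.0, 6.6]
[0, 0, -0.0, -0.0, 0.0, 6.7]
```

Call:
{"fn": "send_rows", "kwargs": {
  "moves": [
    [0,0,-9,1.6,18.9,11,-0.5],
    [0,0,-9,-1.3,18.9,11,-0.5],
    [0,0,-9,-4.3,18.5,11,-0.5],
    [0,0,-9,-7,17.6,11,-0.5],
    [0,0,-9,-9.8,16.3,11,-0.5],
    [0,0,-9,-12.2,14.5,11,-0.5],
    [0,0,-9,-14.4,12.4,12,-0.5],
    [0,0,0,0,0,7,-0.5],
    [0,0,0,0,0,7,-0.5],
    [0,0,0,0,0,6,-0.5]
  ]
}}

```text
t: 3.8
eef_pos: [488.2, -226.6, 90.1]
tcp_rot: [-0.135, 0.991, -0.0, -0.0]
wrist_force: [0.5, -0.5, 0.4]
gripper_width: 64.6
grip_force: 0.0
```

Run:
```python
from plan import *
from fit import *
go((488.5,-225,60,195.9,3))
o,p,psi=state()
c=snap('side')
# mark TCP and nominal tip points in image
a=math.radians(psi-90);y=np.array([math.cos(a),math.sin(a),0])
im=cv2.resize(c['frame'][190:310,230:390],None,fx=4,fy=4,interpolation=cv2.INTER_CUBIC)
for s in(-1,1):
  for dz,col in((-17,(0,0,255)),(-4,(0,255,0))):
    u=proj(c,p+s*32*y+[0,0,dz]);cv2.circle(im,tuple(int(v) for v in (u+.5-[230,190])*4),3,col,-1)
cv2.imwrite('pics/g1.png',im)
```

```text
t 3.8 p [ 488.2 -226.6   90.1] psi 195.5 w 64.6 F [ 0.5 -0.5  0.4] 0.0
[488.5, -225, 60, 195.9] 3
[0, 0, -0.1, -0.3, 0.5, 10.0]
[0, 0, -0.1, -0.2, 0.5, 10.0]
[0, 0, -0.2, -0.3, 0.5, 10.1]
```

View pics/g1.png

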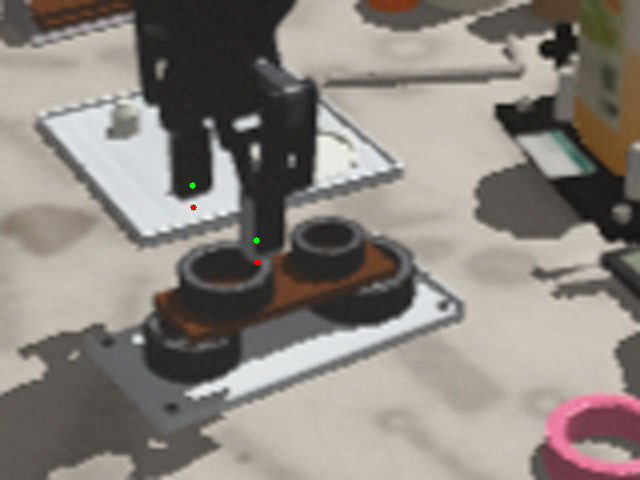

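Call:
{"fn": "send_rows", "kwargs": {
  "moves": [
    [0,0,-0.4,-0.7,1.5,12,-0.5],
    [0,0,0,0,0,12,-0.5],
    [0,0,0,0,0,8,-0.5],
    [0,0,0,0,0,0,0.2],
    [0,0,0,0,0,0,0.4],
    [0,0,0,0,0,0,0.4],
    [0,0,0,0,0,0,0.4],
    [0,0,0,0,0,-5,0.4],
    [0,0,0,0,0,-20,0.4],
    [0,0,0,0,0,-30,0.4]
  ],
  "squeeze": 35
}}

```text
t: 5.1
eef_pos: [488.1, -224.0, 113.5]
tcp_rot: [-0.139, 0.99, 0.001, -0.001]
wrist_force: [0.7, 0.5, -1.1]
gripper_width: 48.6
grip_force: 36.3
```

Run:
```python
from plan import *
from fit import *
go((487.4,22.9,90,195.9,10))
o,p,psi=state()
c=snap('side','g2.png');d=dts([c])[0]
c0=snap('top');d0=dts([c0])[0]
# held ring: top = 10mm above tips; fit near TCP
for zt in (p[2]-14+10,):
  P=ring(50,34,zt);print('ring dx from tcp',[ (fit([a],[b],P,p[0],p[1],rx=8)) for a,b in((c,d),(c0,d0))])
q,f=fit([c],[d],ring(40,26,52),548,-208.5,rx=10);print(q,f);q,f=fit([c0],[d0],ring(40,26,52),548,-208.5,rx=10);print(q,f)
im=cv2.resize(c['frame'][170:310,230:390],None,fx=4,fy=4,interpolation=cv2.INTER_CUBIC);cv2.imwrite('pics/g2.png',im)
```

```text
t 5.1 p [ 488.1 -224.   113.5] psi 196.0 w 48.6 F [ 0.7  0.5 -1.1] 36.29936839453876
[487.4, 22.9, 90, 195.9] 10
[0, 0, 0.0, -6.7, 23.8, 2.3]
[0, 0, 0.0, -6.7, 23.7, 2.4]
[0, 0, 0.0, -6.8, 23.8, 2.3]
[0, 0, 0.0, -6.7, 23.7, 2.4]
[0, 0, 0.0, -6.8, 23.8, 2.3]
[0, 0, 0.0, -6.7, 23.7, 2.4]
[0, 0, 0.0, -6.8, 23.8, 2.3]
[0, 0, 0.0, -6.7, 23.7, 2.4]
[0, 0, 0.1, -6.8, 23.8, 2.3]
[0, 0, 0.0, -6.7, 23.7, 2.4]
ring dx from tcp [(array([ 487.12972668, -222.38448915,    0.        ]), np.float64(1.2455083131790161)), (array([ 496.03547393, -216.02864295,    0.        ]), np.float64(2.473630428314209))]
[ 548.02754795 -209.32087407    0.        ] 0.2071705460548401
[ 548.25861835 -207.51243949    0.        ] 0.2577347159385681
```

View pics/g2.png

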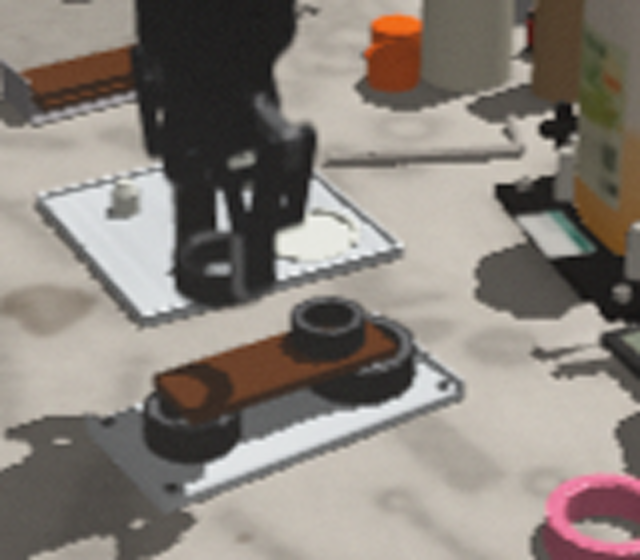

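Call:
{"fn": "send_rows", "kwargs": {
  "moves": [
    [0,0,0,-5,16,0,0.4],
    [0,0,0,-8,30,0,0.4],
    [0,0,0,-9,32,0,0.4],
    [0,0,0,-9,32,0,0.4],
    [0,0,0,-9,32,0,0.4],
    [0,0,0,-9,32,0,0.4],
    [0,0,0,-9,31,6,0.4],
    [0,0,0,-6.5,22,14,0.4],
    [0,0,0,-3,10.3,14,0.4],
    [0,0,0,0,0,9,0.4]
  ]
}}

```text
t: 6.45
eef_pos: [486.9, 23.1, 68.8]
tcp_rot: [-0.14, 0.99, 0.0, -0.001]
wrist_force: [0.0, -0.5, -0.1]
gripper_width: 48.9
grip_force: 36.3
```

Run:
```python
from plan import *
from fit import *
go((488,22.9,28,195.9,4))
o,p,psi=state()
c=snap('side');c0=snap('top')
im=np.hstack([cv2.resize(c['frame'][150:260,220:340],(480,440),interpolation=cv2.INTER_CUBIC),cv2.resize(c0['frame'][170:280,240:320],(320,440),interpolation=cv2.INTER_CUBIC)]);cv2.imwrite('pics/g3.png',im)
```

```text
t 6.45 p [486.9  23.1  68.8] psi 196.1 w 48.9 F [ 0.  -0.5 -0.1] 36.32778899744153
[488, 22.9, 28, 195.9] 4
[0, 0, 0.1, -0.2, -0.1, 10.2]
[0, 0, 0.0, -0.3, -0.1, 10.2]
[0, 0, 0.1, -0.2, -0.2, 10.2]
[0, 0, 0.0, -0.3, -0.1, 10.2]
```

View pics/g3.png

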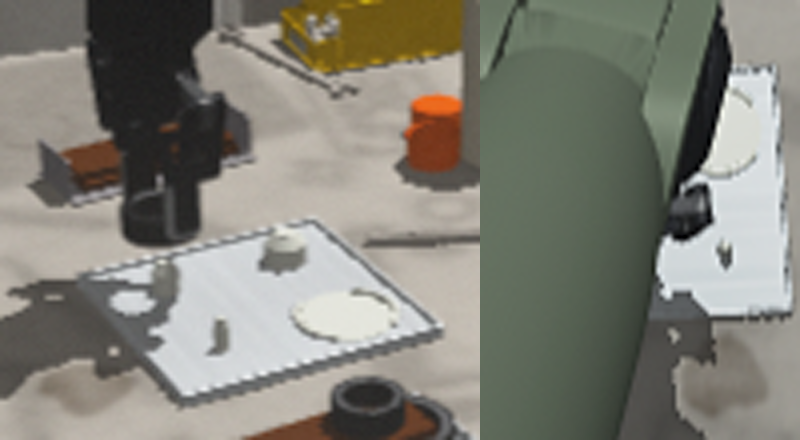

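Call:
{"fn": "send_rows", "kwargs": {
  "moves": [
    [0,0,0,-2,-0.5,11,0.4],
    [0,0,0,0,0,11,0.4],
    [0,0,0,0,0,10,0.4],
    [0,0,0,0,0,8,0.4],
    [0,0,0,0,0,1,0.4],
    [0,0,0,0,0,0,-0.1],
    [0,0,0,0,0,0,-0.45],
    [0,0,0,0,0,0,-0.45],
    [0,0,0,0,0,-10,-0.45],
    [0,0,0,0,0,-35,-0.45]
  ]
}}

```text
t: 7.8
eef_pos: [488.7, 22.5, 74.0]
tcp_rot: [-0.139, 0.99, 0.0, -0.002]
wrist_force: [-0.3, 0.3, -0.3]
gripper_width: 62.1
grip_force: 0.0
```

Run:
```python
from plan import *
from fit import *
go((488,0,110,195.9,1),(548.0,-208.3,90,195.9,8))
o,p,psi=state()
c=snap('side');d=dts([c])[0]
print(fit([c],[d],ring(50,34,23),487.4,22.9,rx=12))
im=cv2.resize(c['frame'][150:260,220:340],(480,440),interpolation=cv2.INTER_CUBIC);cv2.imwrite('pics/g4.png',im)
```

```text
t 7.8 p [488.7  22.5  74. ] psi 196.0 w 62.1 F [-0.3  0.3 -0.3] 0.0
[488, 0, 110, 195.9] 1
[0, 0, 0.1, 6.9, -21.5, -36.0]
[548.0, -208.3, 90, 195.9] 8
[0, 0, 0.0, -0.1, -27.1, 2.5]
[0, 0, 0.0, -0.1, -27.1, 2.5]
[0, 0, 0.0, -0.1, -27.1, 2.5]
[0, 0, 0.0, -0.1, -27.1, 2.5]
[0, 0, 0.0, -0.0, -27.1, 2.5]
[0, 0, 0.0, -0.1, -27.1, 2.5]
[0, 0, 0.0, -0.0, -27.1, 2.5]
[0, 0, 0.0, -0.1, -27.0, 2.5]
(array([490.4309051 ,  20.75254934,   0.        ]), np.float64(0.33716195821762085))
```

View pics/g4.png

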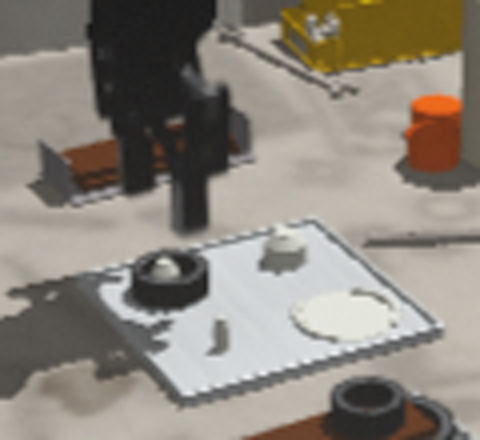

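Call:
{"fn": "send_rows", "kwargs": {
  "moves": [
    [0,0,0,4,-18,-25,-0.3],
    [0,0,0,3,-30,-5,-0.3],
    [0,0,0,0,-32,0,-0.3],
    [0,0,0,0,-32,0,-0.3],
    [0,0,0,0,-32,0,-0.3],
    [0,0,0,0,-32,0,-0.3],
    [0,0,0,0,-31,0,-0.3],
    [0,0,0,0,-22,4,-0.3],
    [0,0,0,0,-9,10,-0.3],
    [0,0,0,0,0,5,-0.3]
  ]
}}

```text
t: 9.1
eef_pos: [548.5, -207.9, 84.2]
tcp_rot: [-0.139, 0.99, 0.001, -0.001]
wrist_force: [-0.0, 1.0, -0.1]
gripper_width: 55.6
grip_force: 0.0
```

Run:
```python
from plan import *
go((548.2,-208.3,59.5,195.9,1))
```

```text
t 9.1 p [ 548.5 -207.9   84.2] psi 196.0 w 55.6 F [-0.   1.  -0.1] 0.0
[548.2, -208.3, 59.5, 195.9] 1
[0, 0, 0.1, 0.4, -0.3, 24.7]
```

Call:
{"fn": "send_rows", "kwargs": {
  "moves": [
    [0,0,0,0.4,-0.4,10,-0.3],
    [0,0,0,0,0,10,-0.3],
    [0,0,0,0,0,4.5,-0.3],
    [0,0,0,0,0,0,0.3],
    [0,0,0,0,0,0,0.5],
    [0,0,0,0,0,0,0.5],
    [0,0,0,0,0,0,0.5],
    [0,0,0,0,0,-5,0.5],
    [0,0,0,0,0,-20,0.5],
    [0,0,0,0,0,-25,0.5]
  ]
}}

```text
t: 10.35
eef_pos: [548.4, -208.6, 111.1]
tcp_rot: [-0.139, 0.99, 0.0, -0.0]
wrist_force: [0.6, 0.3, -0.4]
gripper_width: 37.6
grip_force: 35.2
```

Run:
```python
from plan import *
go((503.1,-59.6,70,195.9,7))
```

```text
t 10.35 p [ 548.4 -208.6  111.1] psi 196.0 w 37.6 F [ 0.6  0.3 -0.4] 35.18102031201124
[503.1, -59.6, 70, 195.9] 7
[0, 0, 0.0, 0.4, 22.3, 5.9]
[0, 0, 0.0, 0.3, 22.2, 5.9]
[0, 0, 0.0, 0.4, 22.3, 5.9]
[0, 0, 0.0, 0.3, 22.2, 5.9]
[0, 0, 0.0, 0.4, 22.3, 5.8]
[0, 0, 0.1, 0.3, 22.2, 5.9]
[0, 0, 0.0, 0.4, 22.3, 5.8]
```

Call:
{"fn": "send_rows", "kwargs": {
  "moves": [
    [0,0,0,0,12,-2,0.5],
    [0,0,0,0.5,24,0,0.5],
    [0,0,0,0.5,28,0,0.5],
    [0,0,0,0.5,28,2,0.5],
    [0,0,0,0.5,28,6,0.5],
    [0,0,0,0.5,22,10,0.5],
    [0,0,0,0,10,12,0.5],
    [0,0,0,0,3.6,13,0.5],
    [0,0,0,0,0,0,0.5],
    [0,0,0,0,0,0,0.5]
  ]
}}

```text
t: 11.6
eef_pos: [504.0, -60.6, 69.7]
tcp_rot: [-0.139, 0.99, -0.0, 0.0]
wrist_force: [0.0, -0.3, 0.0]
gripper_width: 37.7
grip_force: 35.2
```

Run:
```python
from plan import *
from fit import *
go((503.1,-59.6,29.5,195.9,4))
o,p,psi=state()
c=snap('side')
im=cv2.resize(c['frame'][170:280,220:340],(480,440),interpolation=cv2.INTER_CUBIC);cv2.imwrite('pics/g5.png',im)
d=dts([c])[0];print(fit([c],[d],ring(40,26,p[2]-7.5),503,-60,rx=10))
```

```text
t 11.6 p [504.  -60.6  69.7] psi 196.0 w 37.7 F [ 0.  -0.3  0. ] 35.19325062632561
[503.1, -59.6, 29.5, 195.9] 4
[0, 0, 0.0, 0.1, 0.3, 10.1]
[0, 0, 0.0, 0.2, 0.3, 10.0]
[0, 0, 0.0, 0.1, 0.3, 10.1]
[0, 0, 0.1, 0.2, 0.3, 10.0]
(array([493.01551103, -63.72579441,   0.        ]), np.float64(0.5825625061988831))
```

View pics/g5.png

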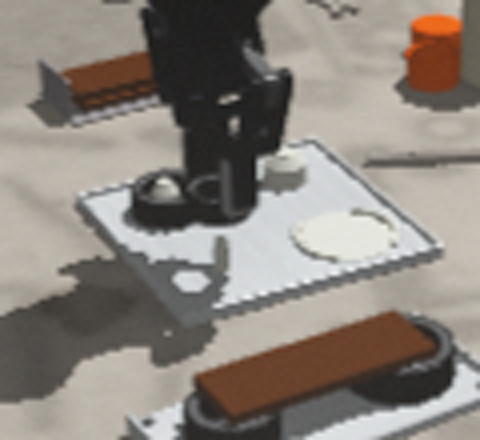

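Run:
```python
from fit import *
c=snap('side');c0=snap('top')
f=lambda X:((proj(c,X)+.5-[220,170])*4).round()
print(f([504,-60.6,62.2]),f([503.1,-59.6,27]),f([503.1,-59.6,5]))
d,d0=dts([c,c0])
print(fit([c],[d],rect(124,44,36),518,-217,.27,12,.12),fit([c0],[d0],rect(124,44,36),518,-217,.27,12,.12))
```

```text
[218. 185.] [218. 237.] [220. 269.]
(array([ 5.17381534e+02, -2.19250784e+02,  2.46081029e-01]), np.float64(0.16996124386787415)) (array([ 5.16860337e+02, -2.17484701e+02,  2.39880100e-01]), np.float64(0.2391408383846283))
```

Call:
{"fn": "send_rows", "kwargs": {
  "moves": [
    [0,0,0,0.5,1,11,0.5],
    [0,0,0,0,0,11,0.5],
    [0,0,0,0,0,10,0.5],
    [0,0,0,0,0,7.5,0.5],
    [0,0,0,0,0,1,0.5],
    [0,0,0,0,0,0,0.1],
    [0,0,0,0,0,0,-0.3],
    [0,0,0,0,0,0,-0.3],
    [0,0,0,0,0,-10,-0.3],
    [0,0,0,0,0,-35,-0.3]
  ]
}}

```text
t: 13.0
eef_pos: [501.3, -58.7, 73.7]
tcp_rot: [-0.139, 0.99, 0.001, -0.002]
wrist_force: [0.8, -1.1, 0.3]
gripper_width: 55.4
grip_force: 0.0
```

Run:
```python
from plan import *
from fit import *
go((517.1,-218,80,193.9,8))
c=snap('side');d=dts([c])[0]
print(fit([c],[d],ring(40,26,21),503,-60,rx=10))
```

```text
t 13.0 p [501.3 -58.7  73.7] psi 196.0 w 55.4 F [ 0.8 -1.1  0.3] 0.0
[517.1, -218, 80, 193.9] 8
[0, 0, 0.3, 3.6, -19.7, -0.8]
[0, 0, 0.3, 3.5, -19.7, -0.8]
[0, 0, 0.3, 3.4, -19.7, -0.8]
[0, 0, 0.2, 3.3, -19.7, -0.8]
[0, 0, 0.3, 3.2, -19.7, -0.8]
[0, 0, 0.2, 3.1, -19.8, -0.8]
[0, 0, 0.3, 3.0, -19.8, -0.7]
[0, 0, 0.2, 3.0, -19.8, -0.8]
(array([502.02600048, -59.98352378,   0.        ]), np.float64(0.2998966574668884))
```

Call:
{"fn": "send_rows", "kwargs": {
  "moves": [
    [0,0,0.3,2.5,-12,-10,-0.4],
    [0,0,0.3,4,-25,-4,-0.4],
    [0,0,0.3,4,-27,0,-0.4],
    [0,0,0.3,4,-27,0,-0.4],
    [0,0,0.3,4,-27,0,-0.4],
    [0,0,0.3,3.5,-23,3,-0.4],
    [0,0,0.3,2.5,-13,5,-0.4],
    [0,0,0,1,-4,5,-0.4],
    [0,0,0,0,0,5,-0.4],
    [0,0,0,0,0,0,-0.4]
  ]
}}

```text
t: 14.3
eef_pos: [518.7, -217.2, 69.6]
tcp_rot: [-0.122, 0.993, 0.001, -0.001]
wrist_force: [-0.2, 0.8, 0.1]
gripper_width: 59.9
grip_force: 0.0
```

Run:
```python
from plan import *
go((517.1,-218,44,193.9,1))
```

```text
t 14.3 p [ 518.7 -217.2   69.6] psi 194.0 w 59.9 F [-0.2  0.8  0.1] 0.0
[517.1, -218, 44, 193.9] 1
[0, 0, 0.1, 1.7, -0.4, 25.6]
```

Call:
{"fn": "send_rows", "kwargs": {
  "moves": [
    [0,0,0,1.7,-0.4,10,-0.4],
    [0,0,0,0,0,10,-0.4],
    [0,0,0,0,0,5.5,-0.4],
    [0,0,0,0,0,0,0.2],
    [0,0,0,0,0,0,0.4],
    [0,0,0,0,0,0,0.4],
    [0,0,0,0,0,0,0.4],
    [0,0,0,0,0,-4,0.4],
    [0,0,0,0,0,-15,0.4],
    [0,0,0,0,0,-25,0.4]
  ]
}}

```text
t: 15.55
eef_pos: [517.3, -218.8, 89.5]
tcp_rot: [-0.121, 0.993, 0.0, -0.001]
wrist_force: [-0.3, 0.0, 0.0]
gripper_width: 42.5
grip_force: 35.6
```

Run:
```python
from plan import *
from fit import *
go((517,223,110,193.8,12))
c=snap('side');c0=snap('top');d,d0=dts([c,c0])
im=np.hstack([cv2.resize(c['frame'][190:320,230:370],(431,400),interpolation=cv2.INTER_CUBIC),cv2.resize(c0['frame'][170:300,300:420],(369,400),interpolation=cv2.INTER_CUBIC)]);cv2.imwrite('pics/g6.png',im)
for k,a,b in(('large',62,44),('other',50,32)):
    x,y=(563,-204) if k=='large' else (462,-233)
    print(k,[fit([q],[e],ring(a,b,28),x,y,rx=15) for q,e in((c,d),(c0,d0))])
```

```text
t 15.55 p [ 517.3 -218.8   89.5] psi 193.9 w 42.5 F [-0.3  0.   0. ] 35.63736319541931
[517, 223, 110, 193.8] 12
[0, 0, 0.0, -8.8, 35.7, -1.7]
[0, 0, 0.0, -8.8, 35.7, -1.7]
[0, 0, 0.0, -8.8, 35.8, -1.7]
[0, 0, 0.0, -8.8, 35.7, -1.7]
[0, 0, 0.0, -8.8, 35.8, -1.7]
[0, 0, 0.0, -8.9, 35.7, -1.7]
[0, 0, 0.0, -8.8, 35.8, -1.7]
[0, 0, 0.0, -8.9, 35.7, -1.7]
[0, 0, 0.0, -8.8, 35.8, -1.7]
[0, 0, 0.0, -8.9, 35.7, -1.7]
[0, 0, 0.1, -8.8, 35.8, -1.8]
[0, 0, 0.0, -8.8, 35.8, -1.7]
large [(array([ 566.60048784, -204.56288829,    0.        ]), np.float64(0.5358527302742004)), (array([ 573.85965204, -193.59684943,    0.        ]), np.float64(0.6214427947998047))]
other [(array([ 473.64961044, -229.61194249,    0.        ]), np.float64(1.1165677309036255)), (array([ 447.1689112 , -228.00345852,    0.        ]), np.float64(2.7068862915039062))]
```

View pics/g6.png

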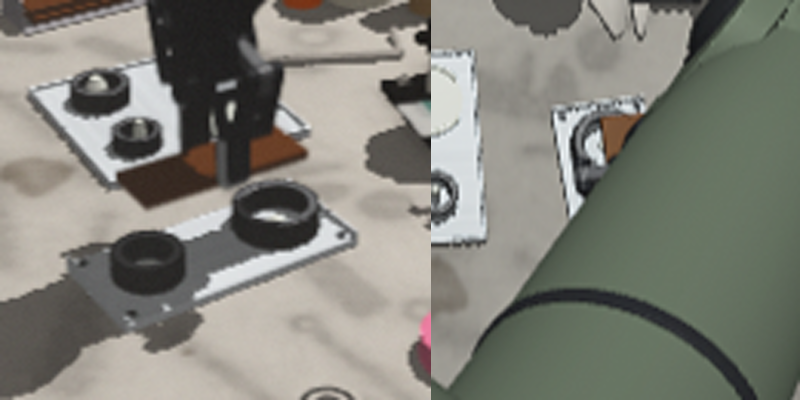

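Call:
{"fn": "send_rows", "kwargs": {
  "moves": [
    [0,0,0,-5,20,-3,0.4],
    [0,0,0,-9,36,0,0.4],
    [0,0,0,-11,45,0,0.4],
    [0,0,0,-11,45,0,0.4],
    [0,0,0,-11,45,0,0.4],
    [0,0,0,-11,45,0,0.4],
    [0,0,0,-11,45,0,0.4],
    [0,0,0,-11,45,0,0.4],
    [0,0,0,-11,43,0,0.4],
    [0,0,0,-8,30,0,0.4]
  ]
}}

```text
t: 16.9
eef_pos: [516.1, 194.7, 91.2]
tcp_rot: [-0.122, 0.992, 0.0, -0.001]
wrist_force: [0.4, 0.0, -1.2]
gripper_width: 42.5
grip_force: 35.7
```

Run:
```python
from plan import *
from fit import *
go((517,223,55,193.8,6))
c,c0=snap('side'),snap('top');d,d0=dts([c,c0])
for k,a,b in(('large',62,44),('other',50,32)):
    x,y=(563,-204) if k=='large' else (462,-233)
    print(k,[fit([q],[e],ring(a,b,28),x,y,rx=12) for q,e in((c,d),(c0,d0))])
B=np.vstack([circ(0,0,13,21),circ(0,0,13,21)])
print('bear',[fit([q],[e],B,532,-400,rx=6) for q,e in((c,d),(c0,d0))])
```

```text
t 16.9 p [516.1 194.7  91.2] psi 194.1 w 42.5 F [ 0.4  0.  -1.2] 35.67992985248566
[517, 223, 55, 193.8] 6
[0, 0, 0.0, -1.3, 4.5, 6.0]
[0, 0, 0.1, -1.3, 4.5, 6.0]
[0, 0, 0.0, -1.3, 4.6, 6.0]
[0, 0, 0.1, -1.3, 4.5, 6.1]
[0, 0, 0.0, -1.2, 4.6, 6.0]
[0, 0, 0.1, -1.3, 4.5, 6.1]
large [(array([ 566.39429105, -203.65997443,    0.        ]), np.float64(0.3599483072757721)), (array([ 567.54758554, -202.70778996,    0.        ]), np.float64(0.267743319272995))]
other [(array([ 467.55151245, -234.30637276,    0.        ]), np.float64(0.30548667907714844)), (array([ 458.13185707, -230.38266655,    0.        ]), np.float64(0.28052112460136414))]
bear [(array([ 533.21073253, -403.57851313,    0.        ]), np.float64(0.5830233097076416)), (array([ 529.94898261, -394.86004233,    0.        ]), np.float64(0.276597797870636))]
```

Call:
{"fn": "send_rows", "kwargs": {
  "moves": [
    [0,0,0,-3,12,0,0.4],
    [0,0,0,-2.5,10,6,0.4],
    [0,0,0,-1.5,4,8,0.4],
    [0,0,0.3,-0.7,1.2,8,0.4],
    [0,0,0,0,0,8,0.4],
    [0,0,0,0,0,3,0.4],
    [0,0,0,0,0,0,0.4],
    [0,0,0,0,0,0,0.4],
    [0,0,0,0,0,0,0.4],
    [0,0,0,0,0,0,0.4]
  ]
}}

```text
t: 18.25
eef_pos: [519.0, 220.3, 59.0]
tcp_rot: [-0.119, 0.993, 0.0, 0.0]
wrist_force: [-0.8, 0.9, -0.4]
gripper_width: 42.6
grip_force: 35.7
```

Run:
```python
from plan import *
from fit import *
import pickle
go((517,223,37,193.8,4))
o,p,psi=state()
c,c0=snap('side'),snap('top');d,d0=dts([c,c0])
z=p[2]-8.5
print([fit([q],[e],rect(124,44,z),p[0],p[1],.24,8,.08) for q,e in((c,d),(c0,d0))])
im=np.hstack([cv2.resize(c['frame'][150:240,200:320],(533,400),interpolation=cv2.INTER_CUBIC),cv2.resize(c0['frame'][170:260,180:240],(267,400),interpolation=cv2.INTER_CUBIC)]);cv2.imwrite('pics/g7.png',im)
```

```text
t 18.25 p [519.  220.3  59. ] psi 193.6 w 42.6 F [-0.8  0.9 -0.4] 35.7304447889328
[517, 223, 37, 193.8] 4
[0, 0, -0.0, 0.3, 0.8, 5.5]
[0, 0, -0.1, 0.3, 0.8, 5.5]
[0, 0, -0.0, 0.4, 0.7, 5.5]
[0, 0, -0.1, 0.3, 0.8, 5.5]
[(array([5.17173714e+02, 2.16924287e+02, 2.52781143e-01]), np.float64(0.4664858281612396)), (array([5.13624982e+02, 2.12772783e+02, 1.60825025e-01]), np.float64(0.7397416830062866))]
```

View pics/g7.png

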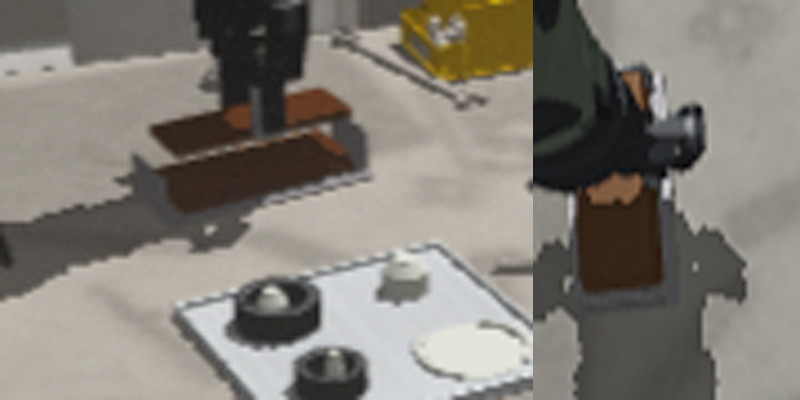

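Call:
{"fn": "send_rows", "kwargs": {
  "moves": [
    [0,0,-0.1,0.5,2.2,5,0.4],
    [0,0,0,0,0,6,0.4],
    [0,0,0,0,0,6,0.4],
    [0,0,0,0,0,3.5,0.4],
    [0,0,0,0,0,0,0.4],
    [0,0,0,0,0,0,0.4],
    [0,0,0,0,0,0,0.4],
    [0,0,0,0,0,0,0.4],
    [0,0,0,0,0,0,0.4],
    [0,0,0,0,0,0,0.4]
  ]
}}

```text
t: 19.6
eef_pos: [517.9, 222.3, 38.3]
tcp_rot: [-0.119, 0.993, 0.0, 0.0]
wrist_force: [0.4, 0.7, -0.7]
gripper_width: 42.4
grip_force: 35.7
```

Run:
```python
from plan import *
from fit import *
go((518,222.3,35.5,193.8,1))
o,p,psi=state()
c,c0=snap('side'),snap('top');d,d0=dts([c,c0])
z=p[2]-8
print([fit([q],[e],rect(124,44,z),p[0],p[1],.24,8,.05) for q,e in((c,d),)])
im=cv2.resize(c['frame'][160:220,210:300],None,fx=7,fy=7,interpolation=cv2.INTER_CUBIC);cv2.imwrite('pics/g8.png',im)
```

```text
t 19.6 p [517.9 222.3  38.3] psi 193.7 w 42.4 F [ 0.4  0.7 -0.7] 35.73120653629303
[518, 222.3, 35.5, 193.8] 1
[0, 0, -0.1, -0.1, -0.0, 2.8]
[(array([5.11699623e+02, 2.17235668e+02, 2.45324887e-01]), np.float64(0.7068250179290771))]
```

View pics/g8.png

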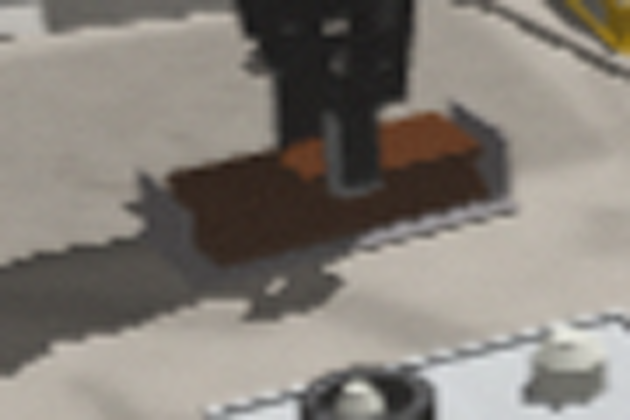

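Call:
{"fn": "send_rows", "kwargs": {
  "moves": [
    [0,0,0,0,0,1,0.4],
    [0,0,0,0,0,0.8,0.4],
    [0,0,0,0,0,0,0.4],
    [0,0,0,0,0,0,0.4],
    [0,0,0,0,0,0,0.4],
    [0,0,0,0,0,0,0.4],
    [0,0,0,0,0,0,0.4],
    [0,0,0,0,0,0,0.4],
    [0,0,0,0,0,0,0.4],
    [0,0,0,0,0,0,0.4]
  ]
}}

```text
t: 20.95
eef_pos: [517.8, 222.3, 36.5]
tcp_rot: [-0.119, 0.993, 0.0, 0.0]
wrist_force: [-0.3, -0.3, 0.2]
gripper_width: 42.7
grip_force: 35.7
```

Call:
{"fn": "send_rows", "kwargs": {
  "moves": [
    [0,0,0,0,0,0.8,0.4],
    [0,0,0,0,0,0,0.4],
    [0,0,0,0,0,0,0.2],
    [0,0,0,0,0,0,0],
    [0,0,0,0,0,0,-0.3],
    [0,0,0,0,0,0,-0.3],
    [0,0,0,0,0,-8,-0.3],
    [0,0,0,0,0,-30,-0.3],
    [0,0,0,3,-12,-30,-0.3],
    [0,0,0,7,-30,0,-0.3]
  ]
}}

```text
t: 22.2
eef_pos: [520.3, 180.0, 106.9]
tcp_rot: [-0.121, 0.993, 0.0, 0.003]
wrist_force: [1.0, -1.2, -0.5]
gripper_width: 55.2
grip_force: 0.0
```

Run:
```python
from plan import *
from fit import *
go((566.5,-203,90,195.9,12))
c,c0=snap('side'),snap('top');d,d0=dts([c,c0])
print([fit([q],[e],rect(124,44,27),517,222,.24,10,.08) for q,e in((c,d),(c0,d0))])
```

```text
t 22.2 p [520.3 180.  106.9] psi 193.8 w 55.2 F [ 1.  -1.2 -0.5] 0.0
[566.5, -203, 90, 195.9] 12
[0, 0, -0.2, 3.9, -31.9, 1.4]
[0, 0, -0.2, 4.0, -31.9, 1.4]
[0, 0, -0.2, 4.1, -31.9, 1.4]
[0, 0, -0.2, 4.2, -31.9, 1.4]
[0, 0, -0.2, 4.4, -31.8, 1.4]
[0, 0, -0.2, 4.5, -31.8, 1.4]
[0, 0, -0.1, 4.6, -31.8, 1.4]
[0, 0, -0.2, 4.6, -31.8, 1.4]
[0, 0, -0.1, 4.7, -31.8, 1.4]
[0, 0, -0.2, 4.8, -31.8, 1.4]
[0, 0, -0.1, 4.9, -31.8, 1.4]
[0, 0, -0.2, 5.0, -31.8, 1.5]
[(array([5.14384720e+02, 2.18248973e+02, 2.24601004e-01]), np.float64(0.2786402106285095)), (array([5.13848528e+02, 2.14863493e+02, 1.60071624e-01]), np.float64(1.1314632892608643))]
```

Call:
{"fn": "send_rows", "kwargs": {
  "moves": [
    [0,0,-0.3,5,-35,0,-0.8],
    [0,0,-0.3,6,-42,0,-0.8],
    [0,0,-0.3,6,-44,0,-0.8],
    [0,0,-0.3,6,-44,0,-0.8],
    [0,0,-0.3,6,-44,0,-0.8],
    [0,0,-0.3,6,-44,0,-0.8],
    [0,0,-0.2,6,-44,0,-0.8],
    [0,0,0,6,-40,0,-0.8],
    [0,0,0,4,-25,6,-0.8],
    [0,0,0,2,-10,8,-0.8]
  ]
}}

```text
t: 23.55
eef_pos: [562.5, -194.8, 89.2]
tcp_rot: [-0.136, 0.991, 0.0, 0.0]
wrist_force: [-0.2, 1.1, 0.6]
gripper_width: 77.1
grip_force: 0.0
```

Run:
```python
from plan import *
from fit import *
go((567,-203,38,195.9,1))
c,c0=snap('side'),snap('top');d,d0=dts([c,c0])
for a in(.24,.16): print([(q.round(3),round(f,2)) for q,f in (fit([q],[e],rect(124,44,27),517,222,a,10,.06) for q,e in((c,d),(c0,d0)))])
for z,h in((27,24),):
  print('boxtop+ends',[(q.round(3),round(f,2)) for q,f in (fit([q],[e],np.vstack([rect(146,64,0)]),517,222,.24,10,.08) for q,e in((c,d),(c0,d0)))])
print(fit([c],[d],ring(62,44,28),567,-203,rx=8))
cv2.imwrite('pics/st_top.png',c0['frame']);cv2.imwrite('pics/st_side.png',c['frame'])
```

```text
t 23.55 p [ 562.5 -194.8   89.2] psi 195.7 w 77.1 F [-0.2  1.1  0.6] 0.0
[567, -203, 38, 195.9] 1
[0, 0, -0.2, -2.2, -9.1, 51.2]
[(array([5.16214e+02, 2.18859e+02, 2.15000e-01]), np.float64(0.17)), (array([5.26976e+02, 2.25259e+02, 2.58000e-01]), np.float64(2.22))]
[(array([5.16221e+02, 2.18859e+02, 2.15000e-01]), np.float64(0.17)), (array([5.27000e+02, 2.26685e+02, 2.20000e-01]), np.float64(2.25))]
boxtop+ends [(array([5.0701e+02, 2.1726e+02, 2.5200e-01]), np.float64(0.63)), (array([5.23065e+02, 2.28938e+02, 1.61000e-01]), np.float64(2.32))]
(array([ 566.54343913, -204.34653487,    0.        ]), np.float64(0.35655471682548523))
```

Call:
{"fn": "send_rows", "kwargs": {
  "moves": [
    [0,0,-0.2,-2,-9,15,-0.8],
    [0,0,0,0,0,15,-0.8],
    [0,0,0,0,0,15,-0.8],
    [0,0,0,0,0,11,-0.8],
    [0,0,0,0,0,5.5,-0.8],
    [0,0,0,0,0,0,-0.8],
    [0,0,0,0,0,0,-0.3],
    [0,0,0,0,0,0,0.1],
    [0,0,0,0,0,0,0.1],
    [0,0,0,0,0,0,0.1]
  ]
}}

```text
t: 24.9
eef_pos: [567.0, -202.4, 29.2]
tcp_rot: [-0.138, 0.99, -0.0, 0.0]
wrist_force: [-1.4, 0.8, 5.9]
gripper_width: 60.9
grip_force: 37.7
```

Call:
{"fn": "send_rows", "kwargs": {
  "moves": [
    [0,0,0,0,0,-3,0.1],
    [0,0,0,0,0,-8,0.1],
    [0,0,0,0,0,-20,0.1],
    [0,0,0,0,0,-25,0.1],
    [0,0,0,0,0,-10,0.1],
    [0,0,0,0,0,0,0.1],
    [0,0,0,0,0,0,0.1],
    [0,0,0,0,0,0,0.1],
    [0,0,0,0,0,0,0.1],
    [0,0,0,0,0,0,0.1]
  ]
}}

```text
t: 26.15
eef_pos: [566.5, -202.1, 93.8]
tcp_rot: [-0.138, 0.99, 0.0, -0.0]
wrist_force: [-0.2, 0.1, -0.9]
gripper_width: 60.7
grip_force: 38.1
```

Run:
```python
from plan import *
from fit import *
go((569.9,38.6,75,195.9,10))
o,p,psi=state()
c,c0=snap('side'),snap('top');d,d0=dts([c,c0])
print(fit([c],[d],ring(62,44,p[2]-1),p[0],p[1],rx=8))
print('other',fit([c],[d],ring(50,32,28),467,-234,rx=8))
im=np.hstack([cv2.resize(c['frame'][180:300,240:380],(467,400),interpolation=cv2.INTER_CUBIC),cv2.resize(c0['frame'][170:270,180:260],(320,400),interpolation=cv2.INTER_CUBIC)]);cv2.imwrite('pics/g9.png',im)
```

```text
t 26.15 p [ 566.5 -202.1   93.8] psi 195.9 w 60.7 F [-0.2  0.1 -0.9] 38.12563883140683
[569.9, 38.6, 75, 195.9] 10
[0, 0, 0.0, -6.9, 23.1, 1.9]
[0, 0, 0.0, -6.9, 23.0, 1.9]
[0, 0, 0.0, -6.9, 23.1, 1.9]
[0, 0, 0.0, -6.9, 23.0, 1.9]
[0, 0, 0.0, -6.9, 23.1, 1.9]
[0, 0, 0.0, -7.0, 23.0, 1.9]
[0, 0, 0.0, -6.9, 23.1, 1.9]
[0, 0, 0.0, -7.0, 23.0, 1.8]
[0, 0, 0.0, -6.9, 23.1, 1.9]
[0, 0, 0.0, -7.0, 23.0, 1.8]
(array([ 558.59558051, -197.27828444,    0.        ]), np.float64(1.1778597831726074))
other (array([ 466.19104865, -227.35400026,    0.        ]), np.float64(1.0151335000991821))
```

View pics/g9.png

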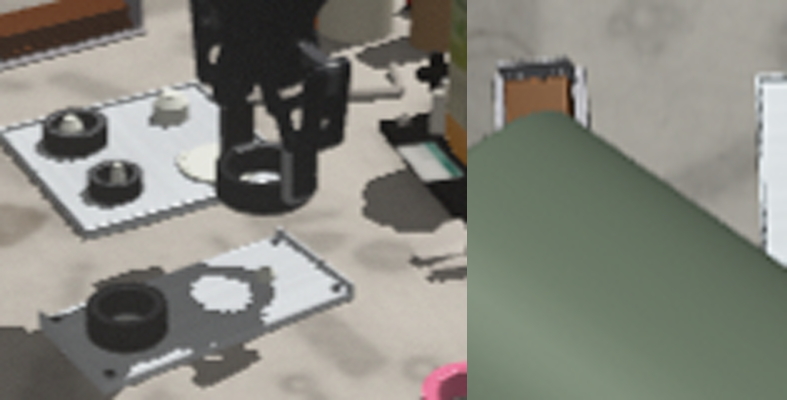

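Call:
{"fn": "send_rows", "kwargs": {
  "moves": [
    [0,0,0,-5,16,0,0.1],
    [0,0,0,-8,28,0,0.1],
    [0,0,0,-9,31,0,0.1],
    [0,0,0,-9,31,0,0.1],
    [0,0,0,-9,31,0,0.1],
    [0,0,0,-9,31,0,0.1],
    [0,0,0,-9,29,4,0.1],
    [0,0,0,-7,22,6,0.1],
    [0,0,0,-4.3,11.5,6,0.1],
    [0,0,0,0,0,3,0.1]
  ]
}}

```text
t: 27.5
eef_pos: [569.7, 39.5, 74.8]
tcp_rot: [-0.139, 0.99, 0.0, -0.0]
wrist_force: [0.2, -0.1, -1.1]
gripper_width: 60.5
grip_force: 38.1
```

Run:
```python
from plan import *
from fit import *
go((569.9,38.6,27,195.9,1))
o,p,psi=state()
c,c0=snap('side'),snap('top');d,d0=dts([c,c0])
for z in (p[2]-1,p[2]+1):print(fit([c],[d],ring(62,44,z),p[0],p[1],rx=8))
print('other',fit([c],[d],ring(50,32,28),463,-233,rx=10),fit([c0],[d0],ring(50,32,28),463,-233,rx=10))
print('bear',[(round(q[0]),round(q[1])) for cc,zz in((c,13),(c0,13)) for q in [back(cc,e['xy'],zz) for e in r.search_frame('bearing_large',cc)[:2]]])
```

```text
t 27.5 p [569.7  39.5  74.8] psi 196.0 w 60.5 F [ 0.2 -0.1 -1.1] 38.137351060286164
[569.9, 38.6, 27, 195.9] 1
[0, 0, 0.1, 0.0, -0.9, 47.8]
(array([561.86471665,  42.68503   ,   0.        ]), np.float64(0.7781351804733276))
(array([561.72484121,  38.26179956,   0.        ]), np.float64(0.7948191165924072))
other (array([ 467.65930281, -233.89261536,    0.        ]), np.float64(0.3038114011287689)) (array([ 458.13277429, -230.38254239,    0.        ]), np.float64(0.2749482989311218))
bear [(528, -407), (528, -392)]
```

Call:
{"fn": "send_rows", "kwargs": {
  "moves": [
    [0,0,0.1,0,-0.9,10,0.1],
    [0,0,0,0,0,10,0.1],
    [0,0,0,0,0,6,0.1],
    [0,0,0,0,0,4,0.1],
    [0,0,0,0,0,4,0.1],
    [0,0,0,0,0,4,0.1],
    [0,0,0,0,0,4,0.1],
    [0,0,0,0,0,2,0.1],
    [0,0,0,0,0,1,0.1],
    [0,0,0,0,0,0,0.1]
  ]
}}

```text
t: 28.95
eef_pos: [570.3, 37.7, 30.2]
tcp_rot: [-0.138, 0.99, -0.0, 0.0]
wrist_force: [-0.2, 0.8, -0.6]
gripper_width: 60.9
grip_force: 38.1
```

Call:
{"fn": "send_rows", "kwargs": {
  "moves": [
    [0,0,0,0,0,1.5,0.1],
    [0,0,0,0,0,1.5,0.1],
    [0,0,0,0,0,0.5,0.1],
    [0,0,0,0,0,0,-0.2],
    [0,0,0,0,0,0,-0.6],
    [0,0,0,0,0,0,-0.7],
    [0,0,0,0,0,0,-0.7],
    [0,0,0,0,0,-10,-0.7],
    [0,0,0,0,0,-35,-0.6],
    [0,0,0,0,0,-35,-0.4]
  ]
}}

```text
t: 30.2
eef_pos: [570.1, 37.6, 108.0]
tcp_rot: [-0.138, 0.99, 0.0, -0.0]
wrist_force: [0.0, 0.2, 0.4]
gripper_width: 59.4
grip_force: 0.0
```

Run:
```python
from plan import *
from fit import *
go((532,-399.5,110,195.9,12))
o,p,psi=state()
c,c0=snap('side'),snap('top');d,d0=dts([c,c0])
print('large',fit([c],[d],ring(62,44,25),570,38,rx=12))
for z in(12,13,14):print('bear',z,[fit([q],[e],np.vstack([circ(0,0,z,21)]),531,-399,rx=9) for q,e in((c,d),(c0,d0))])
# table-contrast blob of bearing, side+top
for k,cc in(('s',c),('t',c0)):
    u,v=proj(cc,[532,-400,7]).round().astype(int);print(k,u,v);cv2.imwrite(f'pics/b_{k}.png',cv2.resize(cc['frame'][v-20:v+20,u-20:u+20],(400,400),interpolation=cv2.INTER_NEAREST))
cv2.imwrite('pics/g10.png',np.hstack([cv2.imread('pics/b_s.png'),cv2.imread('pics/b_t.png')]))
```

```text
t 30.2 p [570.1  37.6 108. ] psi 195.8 w 59.4 F [0.  0.2 0.4] 0.0
[532, -399.5, 110, 195.9] 12
[0, 0, -0.0, 13.0, -34.2, -0.2]
[0, 0, -0.0, 13.0, -34.2, -0.2]
[0, 0, -0.0, 13.0, -34.2, -0.2]
[0, 0, -0.0, 13.0, -34.2, -0.2]
[0, 0, -0.0, 13.0, -34.2, -0.2]
[0, 0, -0.0, 13.0, -34.2, -0.1]
[0, 0, -0.0, 13.0, -34.2, -0.2]
[0, 0, -0.0, 13.0, -34.2, -0.1]
[0, 0, -0.0, 13.0, -34.2, -0.2]
[0, 0, -0.0, 12.9, -34.1, -0.1]
[0, 0, -0.0, 13.0, -34.2, -0.2]
[0, 0, -0.1, 12.9, -34.1, -0.1]
large (array([569.30970152,  37.0176934 ,   0.        ]), np.float64(0.36660638451576233))
bear 12 [(array([ 533.70546996, -402.60068371,    0.        ]), np.float64(0.5685788989067078)), (array([ 525.86576132, -396.09646881,    0.        ]), np.float64(0.25555554032325745))]
bear 13 [(array([ 533.24638887, -403.71232321,    0.        ]), np.float64(0.577519416809082)), (array([ 525.76745692, -395.70261871,    0.        ]), np.float64(0.25555554032325745))]
bear 14 [(array([ 532.78283845, -404.78604066,    0.        ]), np.float64(0.578647792339325)), (array([ 525.58976558, -395.38280575,    0.        ]), np.float64(0.25555554032325745))]
s 335 324
t 427 240
```

Call:
{"fn": "send_rows", "kwargs": {
  "moves": [
    [0,0,0.5,9,-24,0,-0.3],
    [0,0,0.5,15,-38,0,-0.3],
    [0,0,0.5,17,-44,0,-0.3],
    [0,0,0.5,17,-44,0,-0.3],
    [0,0,0.5,17,-44,0,-0.3],
    [0,0,0.5,17,-44,0,-0.3],
    [0,0,0.5,17,-44,0,-0.3],
    [0,0,0.5,17,-44,0,-0.3],
    [0,0,0.5,14,-40,0,-0.3],
    [0,0,0.5,8,-26,0,-0.3]
  ]
}}

```text
t: 31.55
eef_pos: [517.5, -380.1, 106.3]
tcp_rot: [-0.093, 0.996, -0.0, -0.0]
wrist_force: [0.3, 0.4, -0.3]
gripper_width: 55.7
grip_force: 0.0
```

Run:
```python
from plan import *
from fit import *
go((531.8,-400.3,60,190.8,5))
c,c0=snap('side'),snap('top');d,d0=dts([c,c0])
print('case edge',back(c0,(457,263),40)[:2],back(c0,(464,200),40)[:2])
for a in(.24,): print('plate',[(q.round(3),round(f,2)) for q,f in (fit([q],[e],rect(124,44,27),517,222,a,10,.06) for q,e in((c,d),(c0,d0)))])
im=cv2.resize(c0['frame'][170:270,180:330],(600,400),interpolation=cv2.INTER_CUBIC)
im2=cv2.resize(c['frame'][280:360,290:390],(500,400),interpolation=cv2.INTER_CUBIC)
cv2.imwrite('pics/g11.png',im);cv2.imwrite('pics/g12.png',im2)
```

```text
t 31.55 p [ 517.5 -380.1  106.3] psi 190.7 w 55.7 F [ 0.3  0.4 -0.3] 0.0
[531.8, -400.3, 60, 190.8] 5
[0, 0, -0.0, -2.1, -4.5, 9.3]
[0, 0, -0.0, -2.1, -4.5, 9.3]
[0, 0, -0.0, -2.0, -4.5, 9.2]
[0, 0, -0.1, -2.1, -4.5, 9.3]
[0, 0, -0.0, -2.0, -4.5, 9.2]
case edge [ 475.54533898 -468.4785876 ] [ 646.05019858 -478.73234364]
plate [(array([5.16183e+02, 2.18753e+02, 2.46000e-01]), np.float64(0.13)), (array([5.18164e+02, 2.23122e+02, 2.38000e-01]), np.float64(0.18))]
```

Call:
{"fn": "send_rows", "kwargs": {
  "moves": [
    [0,0,0,-4,-8,8,-0.3],
    [0,0,0,-4,-8,10,-0.3],
    [0,0,0,-2.3,-5,12,-0.3],
    [0,0,0,0,-1.5,12,-0.3],
    [0,0,0,0,0,10,-0.3],
    [0,0,0,0,0,6,-0.3],
    [0,0,0,0,0,0,-0.3],
    [0,0,0,0,0,0,-0.3],
    [0,0,0,0,0,0,-0.3],
    [0,0,0,0,0,0,-0.3]
  ]
}}

```text
t: 32.9
eef_pos: [532.8, -398.5, 49.1]
tcp_rot: [-0.094, 0.996, -0.0, 0.0]
wrist_force: [0.1, 0.9, 0.0]
gripper_width: 55.6
grip_force: 0.0
```

Run:
```python
from plan import *
from fit import *
go((531.8,-400.3,21,190.8,5))
o,p,psi=state()
c,c0=snap('side'),snap('top')
draw(c,[(circ(0,0,13,21),(531.8,-400.3,0),(0,255,0)),(circ(0,0,0,21),(531.8,-400.3,0),(0,255,0))],(295,275,375,365),6.5,'a.png')
draw(c0,[(circ(0,0,13,21),(531.8,-400.3,0),(0,255,0))],(405,210,445,300),6.5,'b.png')
a,b=cv2.imread('pics/a.png'),cv2.imread('pics/b.png');h=min(a.shape[0],b.shape[0]);cv2.imwrite('pics/g13.png',np.hstack([a[:h],b[:h]]))
```

```text
t 32.9 p [ 532.8 -398.5   49.1] psi 190.8 w 55.6 F [0.1 0.9 0. ] 0.0
[531.8, -400.3, 21, 190.8] 5
[0, 0, 0.0, 0.3, -0.3, 5.6]
[0, 0, 0.0, 0.2, -0.3, 5.6]
[0, 0, 0.0, 0.3, -0.3, 5.6]
[0, 0, 0.0, 0.2, -0.4, 5.6]
[0, 0, 0.0, 0.3, -0.3, 5.7]
```

View pics/g13.png

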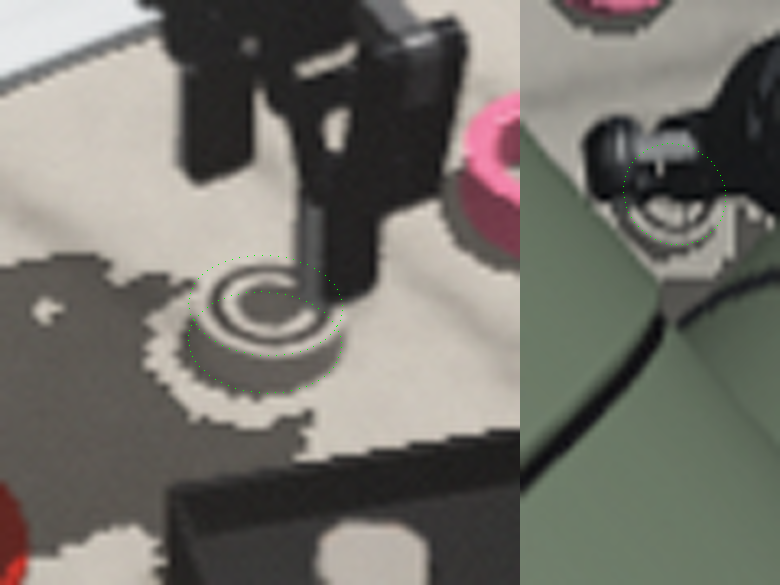

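Call:
{"fn": "send_rows", "kwargs": {
  "moves": [
    [0,0,0,1.8,-1.7,8,-0.3],
    [0,0,0,0,0,9,-0.3],
    [0,0,0,0,0,7,-0.3],
    [0,0,0,0,0,4,-0.3],
    [0,0,0,0,0,0,0.2],
    [0,0,0,0,0,0,0.5],
    [0,0,0,0,0,0,0.5],
    [0,0,0,0,0,0,0.5],
    [0,0,0,0,0,0,0.5],
    [0,0,0,0,0,0,0.5]
  ]
}}

```text
t: 34.25
eef_pos: [531.2, -400.3, 20.7]
tcp_rot: [-0.094, 0.996, -0.0, -0.0]
wrist_force: [0.5, -0.1, -0.2]
gripper_width: 40.1
grip_force: 35.3
```

Call:
{"fn": "send_rows", "kwargs": {
  "moves": [
    [0,0,0,0,0,-10,0.5],
    [0,0,0,0,0,-25,0.5],
    [0,0,0,-5,15,-25,0.5],
    [0,0,0,-14,39,-10,0.5],
    [0,0,0,-15,43,0,0.5],
    [0,0,0,-15,43,0,0.5],
    [0,0,0,-15,43,0,0.5],
    [0,0,0,-15,43,0,0.5],
    [0,0,0,-15,43,0,0.5],
    [0,0,0,-13,36,0,0.5]
  ]
}}

```text
t: 35.5
eef_pos: [579.4, -78.9, 91.6]
tcp_rot: [-0.095, 0.996, -0.0, 0.001]
wrist_force: [-0.7, -0.4, -0.1]
gripper_width: 40.1
grip_force: 35.4
```

Run:
```python
from plan import *
go((585.6,-43.9,60,190.8,1))
```

```text
t 35.5 p [579.4 -78.9  91.6] psi 190.9 w 40.1 F [-0.7 -0.4 -0.1] 35.4458913509734
[585.6, -43.9, 60, 190.8] 1
[0, 0, 0.1, -12.6, 33.2, 31.6]
```

Call:
{"fn": "send_rows", "kwargs": {
  "moves": [
    [0,0,0,-6,16,4,0.5],
    [0,0,0,-4,11,10,0.5],
    [0,0,0,-1.5,4,12,0.5],
    [0,0,0,0,0,12,0.5],
    [0,0,0,0,0,8,0.5],
    [0,0,0,0,0,0,0.5],
    [0,0,0,0,0,0,0.5],
    [0,0,0,0,0,0,0.5],
    [0,0,0,0,0,0,0.5],
    [0,0,0,0,0,0,0.5]
  ]
}}

```text
t: 36.75
eef_pos: [584.7, -48.0, 44.9]
tcp_rot: [-0.094, 0.996, -0.0, 0.0]
wrist_force: [0.1, 0.1, -0.4]
gripper_width: 40.0
grip_force: 35.5
```

Run:
```python
from plan import *
go((585.6,-43.9,27.2,190.8,1))
```

```text
t 36.75 p [584.7 -48.   44.9] psi 190.8 w 40.0 F [ 0.1  0.1 -0.4] 35.45117674861103
[585.6, -43.9, 27.2, 190.8] 1
[0, 0, 0.0, -1.7, 3.9, 17.7]
```

Call:
{"fn": "send_rows", "kwargs": {
  "moves": [
    [0,0,0,-1.7,3.9,0,0.5],
    [0,0,0,0,0,5,0.5],
    [0,0,0,0,0,5,0.5],
    [0,0,0,0,0,4,0.5],
    [0,0,0,0,0,2.5,0.5],
    [0,0,0,0,0,1,0.5],
    [0,0,0,0,0,0,0.5],
    [0,0,0,0,0,0,0.5],
    [0,0,0,0,0,0,0.5],
    [0,0,0,0,0,0,0.5]
  ]
}}

```text
t: 38.0
eef_pos: [585.5, -43.9, 27.3]
tcp_rot: [-0.094, 0.996, -0.0, 0.0]
wrist_force: [-0.5, -0.6, -0.8]
gripper_width: 40.1
grip_force: 35.4
```

Call:
{"fn": "send_rows", "kwargs": {
  "moves": [
    [0,0,0,0,0,0.7,0.5],
    [0,0,0,0,0,0,0.5],
    [0,0,0,0,0,0,0.2],
    [0,0,0,0,0,0,-0.1],
    [0,0,0,0,0,0,-0.2],
    [0,0,0,0,0,0,-0.2],
    [0,0,0,0,0,-6,-0.2],
    [0,0,0,0,0,-20,-0.2],
    [0,0,0,0,0,-40,-0.2],
    [0,0,0,0,-20,-40,-0.2]
  ]
}}

```text
t: 39.25
eef_pos: [588.7, -62.6, 133.7]
tcp_rot: [-0.095, 0.995, 0.0, -0.0]
wrist_force: [1.2, -0.7, 0.2]
gripper_width: 51.2
grip_force: 0.0
```

Call:
{"fn": "send_rows", "kwargs": {
  "moves": [
    [0,0,0,12,-35,0,-0.2],
    [0,0,0,14,-44,0,-0.2],
    [0,0,0,14,-44,0,-0.2],
    [0,0,0,14,-44,0,-0.2],
    [0,0,0,14,-44,0,-0.2],
    [0,0,0,14,-40,0,-0.2],
    [0,0,0,8,-20,0,-0.2],
    [0,0,0,0,0,0,-0.2],
    [0,0,0,0,0,0,-0.2],
    [0,0,0,0,0,0,-0.2]
  ]
}}

```text
t: 40.5
eef_pos: [552.0, -345.0, 132.6]
tcp_rot: [-0.095, 0.995, 0.0, -0.0]
wrist_force: [0.0, -0.1, -0.1]
gripper_width: 51.4
grip_force: 0.0
```

Run:
```python
from plan import *
from fit import *
go()
c,c0=snap('side'),snap('top');d,d0=dts([c,c0])
pr=lambda n,P,*a,**k:print(n,[(q.round(2),round(f,2)) for q,f in (fit([q],[e],P,*a,**k) for q,e in((c,d),(c0,d0)))])
pr('med',ring(50,34,23),487.4,22.9,rx=12);pr('small',ring(40,26,21),503,-60,rx=12);pr('large',ring(62,44,25),570,38,rx=12)
pr('bear',circ(0,0,18,21),585.6,-43.9,rx=9);pr('plate',rect(124,44,27),517,222,.24,10,.06);pr('other',ring(50,32,28),463,-233,rx=10)
draw(c0,[(M['tray'],(536.5,-10.5,.188),(0,255,0)),(circ(0,0,18,21),(585.5,-44,0),(0,0,255)),(rect(124,44,27),(517.4,223,.24),(0,255,0))],(180,170,330,260),4,'f_t.png')
cv2.imwrite('pics/f_s.png',cv2.resize(c['frame'][150:260,200:360],None,fx=3,fy=3,interpolation=cv2.INTER_CUBIC))
a,b=cv2.imread('pics/f_t.png'),cv2.imread('pics/f_s.png')
b=b[:240];w=600;cv2.imwrite('pics/final.png',np.vstack([a[:, :480],b]))
print(a.shape,b.shape)
```

```text
t 40.5 p [ 552.  -345.   132.6] psi 190.9 w 51.4 F [ 0.  -0.1 -0.1] 0.0
med [(array([491.19,  21.98,   0.  ]), np.float64(0.32)), (array([499.3 ,  34.83,   0.  ]), np.float64(3.19))]
small [(array([501.61, -61.58,   0.  ]), np.float64(0.32)), (array([512.44, -56.62,   0.  ]), np.float64(4.0))]
large [(array([569.5 ,  36.95,   0.  ]), np.float64(0.37)), (array([570.81,  37.86,   0.  ]), np.float64(0.59))]
bear [(array([587.27, -46.93,   0.  ]), np.float64(0.17)), (array([594.58, -46.02,   0.  ]), np.float64(1.77))]
plate [(array([5.1618e+02, 2.1875e+02, 2.5000e-01]), np.float64(0.12)), (array([5.1818e+02, 2.2323e+02, 2.4000e-01]), np.float64(0.18))]
other [(array([ 467.66, -233.9 ,    0.  ]), np.float64(0.29)), (array([ 472.72, -242.47,    0.  ]), np.float64(0.93))]
(360, 600, 3) (240, 480, 3)
```

```bash
python3 -c "
from workcell import r
print(r.hand_in())"
```

```text
the job is handed in; nothing more can be done
None
```

The kit is assembled and handed in at about 40 s of the 101 s allowed: three rings on their posts, the large bearing in the nest, and the spacer plate on the pile about 1.5 mm off to one side. The large ring, bearing and plate placings were confirmed only by image fits and force readings, because the picture allowance was used up; the other ring and small bearing were left in place.

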